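# Push the scraper out until its grip overhangs the closet shelf

### The arm

A 7-joint arm with a two-finger parallel gripper is mounted at the origin on the work surface. World frame = base frame: x ahead of the robot, y to its left, z up, the work surface at z = 0. Lengths are in m, angles in degrees, forces in N, time in s.
With the tool pointing down it reaches from about 0.425 to 0.8 m from the base axis. Payload 8.3 kg.
Tool frame: the origin (TCP) lies at the very end of the fingers, on their centre line; the grasp point (between the pads) lies 19 mm behind it; z points along the fingers, y is the line along which they close (so a half turn about z gives the same grasp; the last joint's range is limited). The gripper opens to 85 mm and grips with 20 to 120 N. Pads are 22 mm wide; open, the fingers measure 114 mm over their backs; the gripper's body (76 mm by 85 mm) begins 54 mm behind the grasp point. The pads swing forward as they close: fully open they stand 13 mm farther back than shut.
Start: joints at [-78.203, 21.967, 0.94, 78.501, -0.361, 79.538, -2.664], TCP at [0.166, 0.603, 0.231] pointing down, gripper open.
Joint ranges: [-169.22, 169.22], [-14.56, 117.87], [-87.37, 89.26], [10.42, 133.3], [-82.24, 262.24], [0.94, 117.77], [-172.7, 172.7]. Speed limits (degrees/s): [136.94, 136.94, 172.46, 172.46, 180, 180, 180].

### API

Orientations are given as [roll, pitch, yaw] about the fixed x, y, z axes, in that order (R = Rz(yaw) Ry(pitch) Rx(roll)).
In Python, from plant import monitor, get_image, workorder, boxes_of, cut_out, landmark_of gives the robot as it stands.
- The arm moves only by the tool arm_command, never from a script. Its argument "rows" is a list of rows, each a list of 5 numbers: the shift along the world's x, y, z in units of 30 mm (1.0 is 30 mm), then the turn about the world's z in units of 8 degrees (1.0 is 8 degrees), then the finger opening in mm, from 0 to 85.4. A call has 1 to 20 rows; each row is the pose to reach, as a shift and turn from the pose commanded when the call began; what a row does not reach only later rows make up. A row lasts 1/10 s, in which the tool goes at most 50 mm and 8.59 degrees, less where a joint would pass 70% of its speed; a pose out of reach is approached as far as the arm can. A call with a gripper value outside its range is refused whole. The fingers move at their own pace and stop on an object; the grip force is fixed at half the most. Time passes only in rows, so rows that repeat a pose let the fingers close. It gives the time, the measured TCP pose, the force, the opening and the grip force at its end, in the units of the state.
- monitor.get_obs(): the state, without advancing time (a new reading comes with each control period).
- get_image(name): name is "scene" or "top" or "wrist"; returns a dict with "img" (420x560x3 uint8, red, green, blue), "camera_matrix" (3x3 intrinsics, pixels), "dist" ([k1, k2, p1, p2, k3] as OpenCV has them; the pictures are not rectified), "R" (3x3) and "t" (3): a world point X has camera coordinates R X + t. Camera axes: x right, y down, z forward; pixel columns grow to the right and rows downward; lengths in m; the calibration is good to about 2 mm. A picture is of the moment at which its call begins. There is no depth.
- workorder.close_job(): hands the job in; it is judged then, once.
Trained networks look in the newest picture that a camera, given by its name, has taken for a name from the list of things; names that differ only in an ending like _2 or _b are one class to them, and where a whole thing is asked for, a point or a joint stands for the part that bears it (a point fixed in the world has none). Each returns a list of dicts, best first, with "conf" (0 to 1); they miss things now and then, are a little off and sometimes report something else, mostly with a low value. They report only what shows in the picture. A call takes as long as a camera call. They do not tell look-alikes from the thing itself.
- boxes_of(camera, label): "centre" ([x, y, z] in m, in world coordinates, good to about 4 mm: the middle of the surface that is visible of it).
- cut_out(camera, label): "mask" (420x560 bool, what is visible of it).
- landmark_of(camera, label): "centre" ([x, y, z] in m, in world coordinates, good to about 4 mm: a listed point, or the origin of a listed thing).
The state is a dict: "clock": time; "qpos": joint angles; "dq": joint speeds; "joint_efforts": joint torques, N m; "ee_pos": TCP position; "eef_rot": TCP orientation; "wrist_force": force on the tool from outside, world axes, zero at the start; "ft_torque": the same for the moment, N m; "width": opening from 0.0 (shut) to 1.0 (fully open); "gripper_force": force on a finger pad.
Only numpy, scipy, OpenCV 4.12 (cv2) and the standard library are available. Lean on these libraries where they do the work, as an engineer would, in place of code of your own. Each camera call takes 0.05 s, during which the arm holds its last target. There are 200 camera calls.

### The job

The yellow scraper lies flat on the pine shelf with its black grip towards the shelf's front edge. Do not pick it up: push it gently with the fingertips until the black grip, and only the grip, sticks out straight past the front edge, with the whole yellow blade still lying on the wood, so that the next person can take it by the grip. Leave the other things on the shelf and the half-open bin below it as they are.

Things in the scene. Friction and masses are not known exactly. Their poses are not given: they have to be found in the camera images.
- shelf: fixed low pine shelf unit: board 300 mm deep (its x), 800 mm wide (its y), 20 mm thick, top face 175 mm above the work surface, a row of five tilt-out bins below. Origin under its centre at the level of the work surface; x points out through its front, away from the robot, give or take 7 degrees. It does not move
- shelf_edge (a point): middle of the front edge of the pine board, on its top face (175 mm high), 150 mm from the shelf's origin; x points straight out over the edge, y along the edge
- scraper: flat yellow plastic scraper with black rubber grip, about 70 g, loose. Blade 85 mm long, 5 mm thick, 60 mm wide at the grip; grip 50 x 56 x 8 mm. Origin: underside, middle of the line where blade meets grip; x points to the grip's end, z up. Starts with x within 26 degrees of straight out and the line 60 to 110 mm behind the edge. It drops if the line goes some 20 mm past the edge
- scraper_back (a point): middle of the scraper's straight back (working) edge, the end farthest from the grip, 2.5 mm above the board, 85 mm from the scraper's origin along its -x; this edge is 100 mm wide, 5 mm thick and square to x; the blade keeps this width for 45 mm, then tapers to the grip
- scraper_tip (a point): middle of the free end of the grip, 4 mm above its underside; 50 mm from the scraper's origin along its x
- bin_lip (a point): top of the front of the middle tilt-out bin (white plastic, 142 mm wide), which hangs half open under the front edge, its lip up to 35 mm beyond the edge and some 45 to 55 mm below the board's top; it swings on a stiff pivot at its foot
- pad: black silicone scrubbing pad with short nubs, lying flat, 100 x 70 x 11 mm; origin at the centre of its underside; loose, stands on the shelf beside the scraper's way, to be left alone
- hook: stainless steel wall hook lying on its back: plate 60 x 24 x 3 mm with a J-shaped rod standing 47 mm high; origin at the centre of the plate's underside; loose, stands on the shelf beside the scraper's way, to be left alone
- joint: aluminium extension pole joint standing upright, 38 mm socket below, 30 mm tube above, 114 mm high, black clamp collar (43 mm) with a thumbscrew reaching 34 mm from the axis; origin at the centre of its underside; loose, stands on the shelf beside the scraper's way, to be left alone
- soap: olive-green cube of household soap, 60 x 60 x 58 mm; origin at the centre of its underside; loose, stands on the shelf beside the scraper's way, to be left alone
- tin: red round polish tin, 72 mm diameter, 48 mm high; origin at the centre of its underside; loose, stands on the shelf beside the scraper's way, to be left alone
- spray: blue trigger spray bottle, 68 mm diameter, 194 mm high, white head; origin at the centre of its underside; loose, stands on the shelf beside the scraper's way, to be left alone
- brush: wooden scrubbing brush lying bristles down, 45 x 95 x 38 mm; origin at the centre of its underside; loose, stands on the shelf beside the scraper's way, to be left alone
Not all that is in view belongs to the job. Several things have the shape of the scraper; the one meant has the colours described above.

How it is judged (in metres and radians):
At the end, for the whole second after the job is handed in: The scraper lies still and flat on the board, the line between blade and grip within 8 mm of the front edge, the grip pointing out within 8 degrees of square to the edge; no other thing on the shelf nor the bin's lip has moved more than 20 mm (x of scraper in the frame of shelf_edge between -0.008 and 0.008 m and x of scraper_tip in the frame of shelf_edge above 0.03 m and angle between the x axis of scraper and the x axis of shelf_edge, either way round below 0.14 rad and angle between scraper's own z axis and vertical below 0.05 rad and height (world z) of scraper between 0.171 and 0.179 m and linear speed of scraper below 0.01 m/s and distance of each of pad, hook, joint, soap, tin, spray, brush, bin_lip from where it was at the start of the episode below 0.02 m); the robot touches nothing.
It fails at once if the scraper is lifted, tipped up or drops (its line, either end or its flatness off the board by more than 12 mm or 9 degrees) (height (world z) of scraper above 0.187 m or height (world z) of scraper_back above 0.1895 m or height (world z) of scraper_tip above 0.191 m or angle between scraper's own z axis and vertical above 0.16 rad or height (world z) of scraper below 0.163 m).
It fails at once if the scraper is pinched or pressed hard (more than 30 N from the fingers) (contact force between the fingers and scraper above 30 N).
It fails at once if a bystander or the half-open bin is moved more than 20 mm (distance of any of pad, hook, joint, soap, tin, spray, brush, bin_lip from where it was at the start of the episode above 0.02 m).
It also fails if it takes over 53 s, if anything falls off the work surface, if the arm or the gripper's body presses on something with over 40 N, if the wrist force passes 120 N, or if a joint passes its speed limit or range.

## Working session

There is one attempt and no reset: what is moved stays moved. The work goes in short steps, Python scripts to look and compute and a tool call to move; the robot and the scene stay as the last step left them, time stands still between calls to the robot, and variables do not carry over. Pictures are saved under pics/ and viewed, at most 10 in all, crops included, and the job is handed in when it is done.

Besides the shell and the picture viewer there is one more tool, called after "Call:" as a command line: name --pt "numbers of a row" for each row, then --argument value for the rest. arm_command: Moves the arm, as the interface text tells. Its arguments: {"type":"object","properties":{"rows":{"type":"array","items":{"type":"array","items":{"type":"number"}}}},"required":["rows"]}

```bash
mkdir -p pics
cat > h.py <<'E'
import numpy as np, cv2
from plant import *
def save(c,n):
    d=get_image(c); cv2.imwrite('pics/'+n,d['img'][:,:,::-1]); return d
def ray(d,uv,z):
    uv=np.array(uv,float).reshape(-1,1,2)
    p=cv2.undistortPoints(uv,np.array(d['camera_matrix']),np.array(d['dist'])).reshape(-1,2)
    R=np.array(d['R']);t=np.array(d['t'])
    C=-R.T@t; D=np.c_[p,np.ones(len(p))]@R
    return C+D*((z-C[2])/D[:,2])[:,None]
def proj(d,X):
    return cv2.projectPoints(np.array(X,float).reshape(-1,1,3),cv2.Rodrigues(np.array(d['R']))[0],np.array(d['t']),np.array(d['camera_matrix']),np.array(d['dist']))[0].reshape(-1,2)
E
python3 - <<'E'
from h import *
np.set_printoptions(precision=4,suppress=True)
d=save('top','t1.png'); s=save('scene','s1.png')
for c in ['top','scene']:
    for l in ['scraper','scraper_back','scraper_tip','shelf_edge','bin_lip','shelf','pad','hook','joint','soap','tin','spray','brush']:
        print(c,l,[(np.round(x['centre'],3).tolist(),round(x['conf'],2)) for x in landmark_of(c,l)])
o=monitor.get_obs(); print(o['clock'],o['ee_pos'],o['eef_rot'],o['width'])
E
```

```text
top scraper [([0.805, -0.204, -0.0], 0.66), ([0.83, 0.067, -0.0], 0.66), ([0.582, -0.042, 0.175], 0.6)]
top scraper_back [([0.736, -0.153, 0.002], 0.84), ([0.755, 0.032, -0.002], 0.78), ([0.501, -0.006, 0.178], 0.7)]
top scraper_tip [([0.626, -0.059, 0.174], 0.94), ([0.878, 0.089, 0.001], 0.88), ([0.847, -0.236, 0.006], 0.8), ([0.501, -0.003, 0.178], 0.54)]
top shelf_edge [([0.638, 0.024, 0.175], 0.79), ([0.5, -0.003, 0.18], 0.7)]
top bin_lip [([0.666, 0.024, 0.127], 0.72)]
top shelf [([0.503, -0.005, 0.179], 0.74)]
top pad [([0.401, 0.256, 0.175], 0.76)]
top hook [([0.569, -0.185, 0.176], 0.71)]
top joint []
top soap [([0.534, 0.369, 0.174], 0.71), ([0.505, -0.314, 0.177], 0.58)]
top tin [([0.432, -0.221, 0.176], 0.65)]
top spray [([0.532, 0.371, 0.177], 0.82)]
top brush [([0.604, -0.32, 0.174], 0.69)]
scene scraper [([0.505, -0.31, 0.175], 0.66), ([0.579, -0.037, 0.176], 0.65), ([0.827, 0.066, -0.0], 0.6), ([0.804, -0.204, -0.005], 0.57)]
scene scraper_back [([0.75, 0.03, 0.004], 0.82), ([0.502, -0.006, 0.181], 0.64), ([0.736, -0.156, 0.003], 0.63), ([0.431, -0.215, 0.17], 0.57)]
scene scraper_tip [([0.844, -0.23, 0.001], 0.95), ([0.877, 0.088, 0.009], 0.75), ([0.627, -0.056, 0.178], 0.65)]
scene shelf_edge [([0.641, 0.02, 0.176], 0.71)]
scene bin_lip [([0.658, 0.025, 0.13], 0.6), ([0.501, -0.004, 0.179], 0.18)]
scene shelf [([0.492, 0.014, -0.001], 0.89)]
scene pad [([0.404, 0.257, 0.175], 0.61)]
scene hook [([0.561, -0.187, 0.174], 0.79)]
scene joint [([0.564, 0.255, 0.176], 0.65)]
scene soap [([0.504, -0.311, 0.177], 0.92), ([0.658, 0.023, 0.128], 0.68)]
scene tin [([0.427, -0.215, 0.171], 0.6), ([0.627, -0.057, 0.174], 0.54)]
scene spray [([0.538, 0.373, 0.173], 0.57), ([0.405, 0.259, 0.174], 0.15)]
scene brush [([0.599, -0.321, 0.176], 0.7), ([0.659, 0.021, 0.129], 0.55)]
1.4 [0.166  0.6025 0.2313] [-179.9986   -0.0024  164.6021] 0.9988201468640783
```

View pics/t1.png

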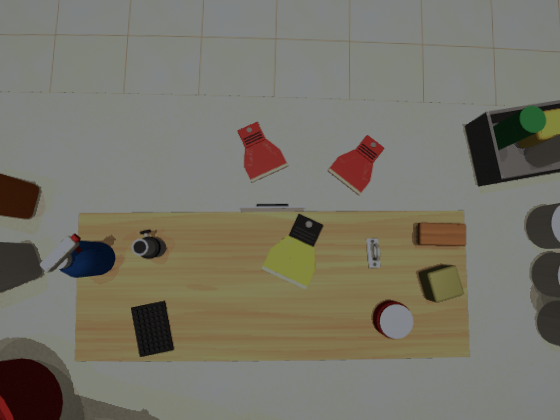

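View pics/s1.png

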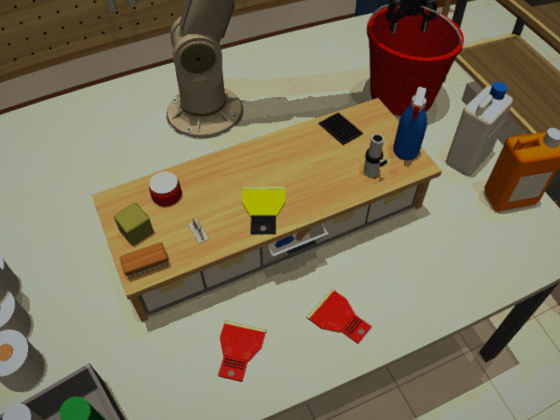

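The top picture shows the yellow scraper with blade centre near (292,265) and grip near (305,230). The board's front edge runs from (77,212) to (466,211), and the two red look-alikes lie on the floor. The scene picture shows the gripper over or in the red bucket at (405,20), so I'll raise it before moving sideways.

```bash
cat > m.py <<'E'
from h import *
np.set_printoptions(precision=4,suppress=True)
def edge(d):
    # board mask: pine colour columns -> first row
    hsv=cv2.cvtColor(d['img'],cv2.COLOR_RGB2HSV).astype(int)
    pts=[]
    for u in list(range(165,235,3))+list(range(335,410,3)):
        s=hsv[195:235,u,1]; g=np.diff(s); k=np.argmax(g); pts.append((u,195+k+.5))
    X=ray(d,pts,.175)[:,:2]
    for _ in range(3):
        c=np.polyfit(X[:,1],X[:,0],1); r=X[:,0]-np.polyval(c,X[:,1]); X=X[abs(r)<.003]
    return c,len(X)
def scr(d):
    hsv=cv2.cvtColor(d['img'],cv2.COLOR_RGB2HSV)
    y=cv2.inRange(hsv,(25,150,90),(35,255,255)); 
    roi=np.zeros_like(y); roi[195:320,215:370]=255; y&=roi
    n,l,st,ce=cv2.connectedComponentsWithStats(y); i=1+np.argmax(st[1:,4])
    cs=max(cv2.findContours((l==i).astype('u1'),cv2.RETR_EXTERNAL,cv2.CHAIN_APPROX_NONE)[0],key=len).reshape(-1,2)
    return ray(d,cs,.180)[:,:2].astype('f4'), st[i]
E
python3 - <<'E'
from m import *
d=get_image('top')
c,n=edge(d); print('edge x=a*y+b',c,n,'yaw',np.degrees(np.arctan(-c[0])))
P,st=scr(d); print(st); r=cv2.minAreaRect(P); print(r); print(cv2.boxPoints(r))
print(cv2.approxPolyDP(P.reshape(-1,1,2),.006,True).reshape(-1,2))
print(ray(d,[(77,212),(466,211),(76,360),(468,356)],.175))
E
```

```text
edge x=a*y+b [-0.0331  0.6424] 49 yaw 1.8961631922571647Traceback (most recent call last):
  File "<stdin>", line 4, in <module>
  File "m.py", line 17, in scr
    n,l,st,ce=cv2.connectedComponentsWithStats(y); i=1+np.argmax(st[1:,4])
                                                       ~~~~~~~~~^^^^^^^^^^
    return _wrapfunc(a, 'argmax', axis=axis, out=out, **kwds)
    return bound(*args, **kwds)
ValueError: attempt to get argmax of an empty sequence
```

Call:
arm_command --pt "0 0 1.5 0 85" --pt "0 0 3 0 85" --pt "0 0 4.5 0 85" --pt "0 0 6 0 85" --pt "0 0 6 0 85"

```text
clock: 1.95
ee_pos: [0.1662, 0.6037, 0.4191]
eef_rot: [179.3, -0.0, 164.6]
wrist_force: [0.5, 0.9, 0.2]
width: 0.994
gripper_force: 0.0
```

```bash
python3 - <<'E'
from m import *
d=get_image('top')
h=cv2.cvtColor(d['img'],cv2.COLOR_RGB2HSV)
print(h[265,292],h[270,285],h[255,295],h[300,230],h[230,350])
print(ray(d,[(77,212),(466,211),(76,360),(468,356)],.175))
E
sed -i 's/(25,150,90),(35,255,255)/(26,185,60),(36,255,255)/' m.py
python3 - <<'E'
from m import *
d=get_image('top')
P,st=scr(d); print(st); r=cv2.minAreaRect(P); print(r); print(cv2.boxPoints(r))
print(cv2.approxPolyDP(P.reshape(-1,1,2),.006,True).reshape(-1,2))
E
```

```text
[ 31 139 132] [ 31 139 132] [ 31 141 132] [ 25  92 128] [ 19 108 127]
[[ 0.6291  0.4245  0.175 ]
 [ 0.653  -0.3827  0.175 ]
 [ 0.3303  0.4085  0.175 ]
 [ 0.3562 -0.3845  0.175 ]]Traceback (most recent call last):
  File "<stdin>", line 3, in <module>
  File "m.py", line 17, in scr
    n,l,st,ce=cv2.connectedComponentsWithStats(y); i=1+np.argmax(st[1:,4])
                                                       ~~~~~~~~~^^^^^^^^^^
    return _wrapfunc(a, 'argmax', axis=axis, out=out, **kwds)
    return bound(*args, **kwds)
ValueError: attempt to get argmax of an empty sequence
```

```bash
sed -i 's/(26,185,60),(36,255,255)/(29,118,70),(35,255,255)/' m.py
cat >> m.py <<'E'
from scipy.optimize import least_squares
POLY=np.array([[0,30],[-40,50],[-85,50],[-85,-50],[-40,-50],[0,-30]],'f4')/1000
def fit(P,x0=(.58,-.04,-.38)):
    def f(q):
        ca,sa=np.cos(q[2]),np.sin(q[2]); L=(P-q[:2])@np.array([[ca,-sa],[sa,ca]])
        return [cv2.pointPolygonTest(POLY*1000,(float(a*1000),float(b*1000)),True) for a,b in L]
    r=least_squares(f,x0,loss='soft_l1',diff_step=1e-4,x_scale=(.01,.01,.05)); return r.x,np.sqrt(np.mean(np.square(f(r.x))))
def report(x0=(.58,-.04,-.38)):
    d=get_image('top'); c=(-.0331,.6424); P,st=scr(d); q,e=fit(P,x0)
    yaw=np.arctan(-c[0]); n=np.array([np.cos(yaw),np.sin(yaw)])
    lx=(q[:2]-[np.polyval(c,0),0])@n
    print('scraper',q[:2],'yaw',np.degrees(q[2]),'rms mm',e,'line rel edge mm',lx*1000,'angle err',np.degrees(q[2]-yaw),st)
    R=np.array([[np.cos(q[2]),-np.sin(q[2])],[np.sin(q[2]),np.cos(q[2])]])
    print('corners',(POLY@R.T+q[:2]).tolist())
    return d,q
E
python3 - <<'E'
from m import *
d,q=report()
for l in ['scraper','scraper_back','scraper_tip']: print([np.round(x['centre'],3) for x in landmark_of('top',l)])
E
```

```text
scraper [ 0.5843 -0.0364] yaw -21.528230918194613 rms mm 4.555427031976951 line rel edge mm -59.28047487291119 angle err -23.424029070436458 [ 263  236   52   50 1660]
corners [[0.5953018651321991, -0.008528450545478475], [0.5654315840143285, 0.024754672670924023], [0.5235709231263637, 0.04126785622090481], [0.48687496059331603, -0.051755832330970995], [0.5287356214812808, -0.06826901588095177], [0.573284288432589, -0.06434266159736252]]
[array([ 0.827,  0.068, -0.002]), array([ 0.807, -0.206, -0.003]), array([ 0.565, -0.186,  0.178])]
[array([ 0.734, -0.151,  0.003]), array([ 0.605, -0.32 ,  0.175]), array([ 0.753,  0.032, -0.   ]), array([ 0.504, -0.006,  0.18 ])]
[array([ 0.844, -0.237,  0.004]), array([0.88 , 0.087, 0.003]), array([ 0.629, -0.059,  0.173])]
```

Run:
```python
from m import *
d,q=report()
ca,sa=np.cos(q[2]),np.sin(q[2]);R=np.array([[ca,-sa],[sa,ca]])
u0,v0,S=220,190,5
im=cv2.resize(d['img'][v0:v0+110,u0:u0+150],None,fx=S,fy=S,interpolation=cv2.INTER_NEAREST)[:,:,::-1].copy()
W=np.c_[POLY@R.T+q[:2],np.full(6,.180)]
G=np.c_[(np.array([[0,28],[50,28],[50,-28],[0,-28]])/1000)@R.T+q[:2],np.full(4,.183)]
E=np.array([[.6424-.0331*y,y,.175] for y in(-.15,.15)])
for A,cl in((W,(255,0,0)),(G,(0,0,255)),(E,(0,255,0))):
    cv2.polylines(im,[np.int32(((proj(d,A)-[u0,v0])+.5)*S)],len(A)>2,cl,1)
P,_=scr(d)
im=im.copy()
for p in proj(d,np.c_[P,np.full(len(P),.18)]): cv2.circle(im,tuple(np.int32((p-[u0,v0]+.5)*S)),1,(255,0,255),-1)
cv2.imwrite('pics/o1.png',im)
```

```text
scraper [ 0.5879 -0.0341] yaw -18.17792763971657 rms mm 4.129136532637841 line rel edge mm -55.557330507331095 angle err -20.073725791958417 [ 263  236   52   50 1660]
corners [[0.5973001899275808, -0.005602334868501677], [0.5655358777296103, 0.025878269568019294], [0.5227817223738547, 0.039916872089226896], [0.4915848286570655, -0.055092359675094744], [0.5343389840128211, -0.06913096219630235], [0.5785820543948123, -0.06260787180347288]]
```

View pics/o1.png

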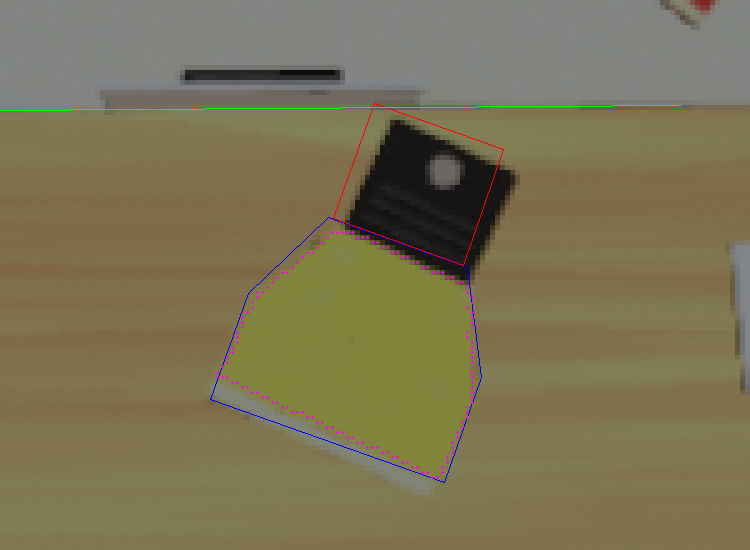

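```bash
cat >> m.py <<'E'
from scipy.optimize import minimize
YP=POLY.copy(); YP[2:4,0]=-.079
def fit(P,x0=(.58,-.04,-.38)):
    def f(q):
        ca,sa=np.cos(q[2]),np.sin(q[2]); L=(P-q[:2].astype('f4'))@np.array([[ca,-sa],[sa,ca]])
        return np.array([cv2.pointPolygonTest((YP*1000).astype('f4'),(float(a*1000),float(b*1000)),True)-1 for a,b in L])
    s=np.array([.01,.01,.1]); x0=np.array(x0)
    r=minimize(lambda z:np.sum(np.sqrt(1+f(x0+z*s)**2)),np.zeros(3),method='Nelder-Mead',options=dict(initial_simplex=np.vstack([np.zeros(3),np.eye(3)])))
    q=x0+r.x*s; return q,np.sqrt(np.mean(f(q)**2))
E
python3 - <<'E'
from m import *
d,q=report()
E
```

```text
scraper [ 0.5835 -0.0383] yaw -23.4291992582371 rms mm 1.156342806664209 line rel edge mm -60.132993316634945 angle err -25.324997410478947 [ 263  236   52   50 1658]
corners [[0.5954291297008167, -0.010738965333988184], [0.5666793576162544, 0.023516699747638252], [0.5253895109923337, 0.04140940012252989], [0.48562795559117444, -0.05034581231852859], [0.5269178022150952, -0.06823851269342024], [0.5715721973488612, -0.06579209074773448]]
```

Call:
arm_command --pt "0.9 -1 0 0 40" --pt "1.8 -2 0 0 40" --pt "2.7 -3 0 0 40" --pt "3.6 -4 0 0 40" --pt "4.5 -5 0 0 40" --pt "5.4 -6 0 0.2 40" --pt "6.3 -7 0 0.4 40" --pt "7.2 -8 0 0.6 40" --pt "8.1 -9 0 0.8 40" --pt "8.5 -10 0 1 40" --pt "8.6 -11.2 0 1.2 40" --pt "8.7 -12.4 0 1.4 40" --pt "8.8 -13.6 0 1.6 40" --pt "8.9 -14.8 0 1.8 40" --pt "9 -16 0 2 40" --pt "9.1 -17.2 0 2.16 40" --pt "9.2 -18.4 0 2.16 40" --pt "9.3 -19.6 0 2.16 40" --pt "9.3 -20.6 0 2.16 40" --pt "9.3 -20.6 0 2.16 40"

```text
clock: 4.35
ee_pos: [0.4444, -0.0204, 0.4114]
eef_rot: [-180.0, 0.0, -178.6]
wrist_force: [-0.1, -1.3, 0.4]
width: 0.47
gripper_force: 0.0
```

Call:
arm_command --pt "0 0 0 0 40" --pt "0 0 0 0 40" --pt "0 0 0 0 40" --pt "0 0 0 0 40"

```text
clock: 4.75
ee_pos: [0.4449, -0.0145, 0.4111]
eef_rot: [-180.0, -0.0, -178.0]
wrist_force: [0.3, 0.1, 0.3]
width: 0.466
gripper_force: 0.0
```

Call:
arm_command --pt "0 0 -1.2 0 40" --pt "0 0 -2.4 0 40" --pt "0 0 -3.6 0 40" --pt "0 0 -4.8 0 40" --pt "0 0 -6 0 40" --pt "0 0 -6.8 0 40" --pt "0 0 -7.4 0 40" --pt "0 0 -7.5 0 40" --pt "0 0 -7.6 0 40" --pt "0 0 -7.6 0 40" --pt "0 0 -7.6 0 40"

```text
clock: 5.85
ee_pos: [0.4456, -0.0153, 0.1843]
eef_rot: [180.0, 0.1, -178.1]
wrist_force: [-0.5, -0.6, -0.5]
width: 0.466
gripper_force: 0.0
```

Run:
```python
from h import *
save('wrist','w1.png')
o=monitor.get_obs(); print(o['ee_pos'],o['wrist_force'])
```

```text
[ 0.44554773 -0.01535025  0.18420161] [ 0.41833028 -0.15397337  0.15181369]
```

View pics/w1.png

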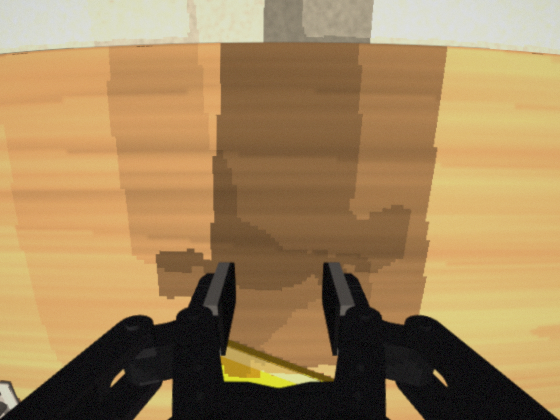

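The wrist picture is oriented with the robot side up. Both fingertips, near (215,310) and (350,310), are over bare wood, and the blade's back edge is ahead of them at about (280,365). I'll feel for the board next.

Call:
arm_command --pt "0 0 -0.1 0 40" --pt "0 0 -0.2 0 40" --pt "0 0 -0.25 0 40" --pt "0 0 -0.25 0 40" --pt "0 0 -0.25 0 40"

```text
clock: 6.4
ee_pos: [0.4449, -0.0155, 0.1758]
eef_rot: [-180.0, -0.0, -178.1]
wrist_force: [-0.7, -0.3, -0.7]
width: 0.47
gripper_force: 0.0
```

Call:
arm_command --pt "0 0 -0.06 0 40" --pt "0 0 -0.06 0 40" --pt "0 0 -0.06 0 40"

```text
clock: 6.7
ee_pos: [0.4449, -0.0154, 0.1739]
eef_rot: [-180.0, -0.0, -178.1]
wrist_force: [-0.2, -0.1, 0.3]
width: 0.466
gripper_force: 0.0
```

Call:
arm_command --pt "0 0 -0.06 0 40" --pt "0 0 -0.06 0 40" --pt "0 0 -0.06 0 40"

```text
clock: 7.0
ee_pos: [0.4451, -0.0155, 0.1735]
eef_rot: [180.0, 0.0, -178.1]
wrist_force: [-6.8, 0.1, 14.8]
width: 0.471
gripper_force: 7.6
```

Call:
arm_command --pt "0 0 0.1 0 40" --pt "0 0 0.1 0 40" --pt "0.15 0 0.1 0 40" --pt "0.3 0 0.1 0 40" --pt "0.45 0 0.1 0 40" --pt "0.6 0 0.1 0 40" --pt "0.7 0 0.1 0 40" --pt "0.8 0 0.1 0 40" --pt "0.9 0 0.1 0 40" --pt "1 0 0.1 0 40" --pt "1.1 0 0.1 0 40" --pt "1.2 0 0.1 0 40" --pt "1.3 0 0.1 0 40" --pt "1.4 0 0.1 0 40" --pt "1.5 0 0.1 0 40" --pt "1.5 0 0.1 0 40"

```text
clock: 8.6
ee_pos: [0.4903, -0.0155, 0.1752]
eef_rot: [-180.0, 0.0, -178.1]
wrist_force: [0.3, 0.3, 0.8]
width: 0.469
gripper_force: 0.0
```

Run:
```python
from m import *
d,q=report()
cv2.imwrite('pics/t2.png',cv2.resize(d['img'][170:340,190:390],None,fx=3,fy=3)[:,:,::-1])
```

```text
scraper [ 0.5935 -0.0474] yaw -38.8497078757301 rms mm 11.800985541213013 line rel edge mm -50.43595167521219 angle err -40.74550602797194 [ 266  229   49   43 1047]
corners [[0.61232403126497, -0.024044450395499514], [0.5937178648430862, 0.01662261928231234], [0.5586721311336681, 0.04485020702375949], [0.4959441599327626, -0.03302919928523597], [0.5309898936421807, -0.06125678702668312], [0.5746872499465061, -0.07077209244015643]]
```

View pics/t2.png

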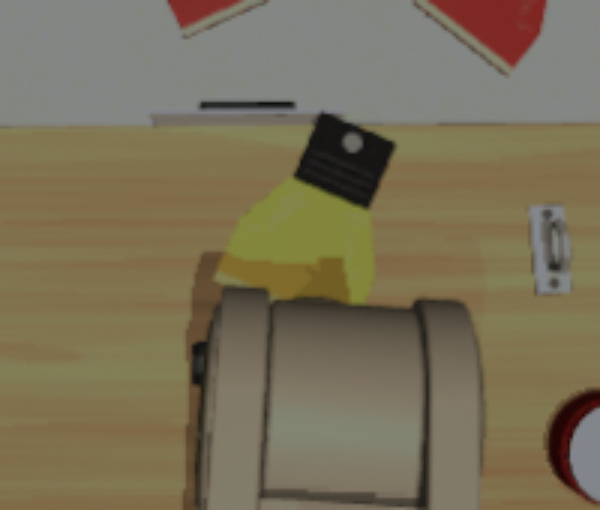

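```bash
cat >> m.py <<'E'
def grip(d,seed=None):
    v=d['img'].max(2); m=(v<62).astype('u1'); roi=np.zeros_like(m); roi[170:262,270:360]=1
    n,l,st,ce=cv2.connectedComponentsWithStats(m&roi)
    i=1+int(np.argmax(st[1:,4]))
    cs=max(cv2.findContours((l==i).astype('u1'),cv2.RETR_EXTERNAL,cv2.CHAIN_APPROX_NONE)[0],key=len).reshape(-1,2)
    P=ray(d,cs,.182)[:,:2].astype('f4')
    G=np.array([[0,28],[50,28],[50,-28],[0,-28]],'f4')
    def f(q):
        ca,sa=np.cos(q[2]),np.sin(q[2]); L=(P-q[:2].astype('f4'))@np.array([[ca,-sa],[sa,ca]])
        return np.array([cv2.pointPolygonTest(G,(float(a*1000),float(b*1000)),True)-1 for a,b in L])
    best=None
    for a in(-25,-15,-5,5):
        a=np.radians(a); x0=np.r_[P.mean(0)-.025*np.array([np.cos(a),np.sin(a)]),a]; s=np.array([.01,.01,.1])
        r=minimize(lambda z:np.sum(np.sqrt(1+f(x0+z*s)**2)),np.zeros(3),method='Nelder-Mead',options=dict(initial_simplex=np.vstack([np.zeros(3),np.eye(3)])))
        if best is None or r.fun<best[0]: best=(r.fun,x0+r.x*s)
    q=best[1]; yaw=.0331; n=np.array([np.cos(yaw),np.sin(yaw)])
    R=np.array([[np.cos(q[2]),-np.sin(q[2])],[np.sin(q[2]),np.cos(q[2])]])
    print('grip fit',q[:2],'yaw',np.degrees(q[2]),'rms',np.sqrt(np.mean(f(q)**2)),st[i],'line rel edge mm',1000*(q[:2]-[.6424,0])@n,'ang err',np.degrees(q[2]-yaw))
    print('back corners',(np.array([[-.085,.05],[-.085,-.05]])@R.T+q[:2]).round(4).tolist())
    return q
E
python3 - <<'E'
from m import *
grip(get_image('top'))
# check on the first picture
d=get_image('top'); d['img']=cv2.imread('pics/t1.png')[:,:,::-1]; grip(d)
print([np.round(x['centre'],3) for x in landmark_of('top','scraper_tip')],[np.round(x['centre'],3) for x in landmark_of('scene','scraper_tip')])
E
```

```text
grip fit [ 0.5955 -0.0349] yaw -21.970488009415003 rms 0.9561448848203671 [288 208  33  31 596] line rel edge mm -47.98524205195221 ang err -23.86697831129803
back corners [[0.5354, 0.0433], [0.498, -0.0495]]
grip fit [ 0.5821 -0.037 ] yaw -23.450479151979636 rms 0.8416558120526096 [289 214  34  32 606] line rel edge mm -61.461217176056884 ang err -25.34696945386266
back corners [[0.524, 0.0427], [0.4843, -0.049]]
[array([0.874, 0.087, 0.001]), array([ 0.846, -0.239,  0.002])] [array([ 0.844, -0.23 ,  0.001]), array([0.877, 0.088, 0.009]), array([ 0.627, -0.056,  0.178])]
```

Run:
```python
from h import *
d=get_image('wrist')
cv2.imwrite('pics/w2.png',cv2.convertScaleAbs(d['img'],alpha=1.5,beta=20)[:,:,::-1])
R=np.array(d['R']);t=np.array(d['t']);print('cam',-R.T@t,'view',R[2])
print('proj tips',proj(d,[[.501,-.0495,.177],[.501,-.035,.177],[.501,.005,.177],[.501,.0185,.177],[.498,-.0495,.18],[.5354,.0433,.18]]).round())
```

```text
cam [ 0.41053121 -0.01842902  0.31693504] view [ 0.31054554  0.00997698 -0.95050614]
proj tips [[206. 299.]
 [237. 300.]
 [322. 302.]
 [351. 303.]
 [205. 297.]
 [393. 365.]]
```

View pics/w2.png

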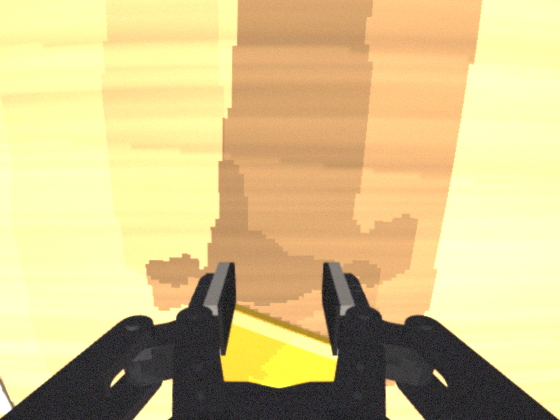

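Only the right finger touches the back edge. The scraper slides forward but hardly turns, probably because the rubber grip carries most of the friction. I'll swing the blade end round by pushing its left side towards -y, then finish with a square two-finger push.

Call:
arm_command --pt "-0.3 0 0 0 40" --pt "-0.5 0 0 0 40" --pt "-0.5 0 1 0 40" --pt "-0.5 0 2 0 40" --pt "0 1 2 0 40" --pt "0.6 2 2 0 40" --pt "1.2 3 2 0 40" --pt "1.72 3.77 2 0 40" --pt "1.72 3.77 2 0 40" --pt "1.72 3.77 1 0 40" --pt "1.72 3.77 0.2 0 40" --pt "1.72 3.77 0 0 40" --pt "1.72 3.77 0 0 40" --pt "1.72 3.77 0 0 40"

```text
clock: 10.3
ee_pos: [0.5415, 0.0972, 0.176]
eef_rot: [180.0, 0.0, -178.2]
wrist_force: [0.2, -0.2, 0.1]
width: 0.469
gripper_force: 0.0
```

Call:
arm_command --pt "0 -0.2 0 0 40" --pt "0 -0.4 0 0 40" --pt "0 -0.6 0 0 40" --pt "0 -0.7 0 0 40" --pt "0 -0.8 0 0 40" --pt "0 -0.9 0 0 40" --pt "0 -1 0 0 40" --pt "0 -1.1 0 0 40" --pt "0 -1.2 0 0 40" --pt "0 -1.2 0 0 40"

```text
clock: 11.3
ee_pos: [0.5415, 0.0611, 0.1752]
eef_rot: [-180.0, -0.0, -178.2]
wrist_force: [0.8, -0.7, -0.2]
width: 0.468
gripper_force: 0.0
```

Run:
```python
from m import *
d=get_image('top'); grip(d)
```

```text
grip fit [ 0.5984 -0.0405] yaw -19.54297633345584 rms 0.9357749411105127 [291 206  33  31 600] line rel edge mm -45.30069718159614 ang err -21.439466635338867
back corners [[0.535, 0.0351], [0.5016, -0.0592]]
```

Call:
arm_command --pt "0 -0.1 0 0 40" --pt "0 -0.2 0 0 40" --pt "0 -0.3 0 0 40" --pt "0 -0.4 0 0 40" --pt "0 -0.5 0 0 40" --pt "0 -0.6 0 0 40" --pt "0 -0.7 0 0 40" --pt "0 -0.7 0 0 40"

```text
clock: 12.15
ee_pos: [0.5416, 0.04, 0.1752]
eef_rot: [-180.0, 0.0, -178.2]
wrist_force: [0.1, 1.0, 0.0]
width: 0.47
gripper_force: 0.0
```

Run:
```python
from m import *
d=get_image('top'); grip(d)
```

```text
grip fit [ 0.6065 -0.054 ] yaw -13.434125423223682 rms 0.959829481876459 [296 203  32  29 595] line rel edge mm -37.678064890088045 ang err -15.330615725106707
back corners [[0.5354, 0.0143], [0.5122, -0.0829]]
```

Call:
arm_command --pt "0 0.2 0 0 40" --pt "-0.33 0.2 0 0 40" --pt "-0.33 0 0 0 40" --pt "-0.33 -0.1 0 0 40" --pt "-0.33 -0.2 0 0 40" --pt "-0.33 -0.3 0 0 40" --pt "-0.33 -0.4 0 0 40" --pt "-0.33 -0.5 0 0 40" --pt "-0.33 -0.6 0 0 40" --pt "-0.33 -0.7 0 0 40" --pt "-0.33 -0.8 0 0 40" --pt "-0.33 -0.8 0 0 40"

```text
clock: 13.4
ee_pos: [0.5316, 0.016, 0.1752]
eef_rot: [-180.0, -0.0, -178.2]
wrist_force: [-0.5, 0.2, 0.2]
width: 0.472
gripper_force: 0.0
```

Run:
```python
from m import *
d=get_image('top'); grip(d)
```

```text
grip fit [ 0.6159 -0.0671] yaw -4.959155522591521 rms 0.9626316446322534 [303 200  29  26 595] line rel edge mm -28.70836228453502 ang err -6.855645824474546
back corners [[0.5355, -0.01], [0.5269, -0.1096]]
```

Call:
arm_command --pt "0 -0.1 0 0 40" --pt "0 -0.2 0 0 40" --pt "0 -0.3 0 0 40" --pt "0 -0.4 0 0 40" --pt "0 -0.5 0 0 40" --pt "0 -0.55 0 0 40" --pt "0 -0.55 0 0 40"

```text
clock: 14.15
ee_pos: [0.5317, -0.0002, 0.1752]
eef_rot: [-180.0, 0.0, -178.1]
wrist_force: [-1.4, -0.7, -0.7]
width: 0.471
gripper_force: 0.0
```

Run:
```python
from m import *
d=get_image('top'); grip(d)
```

```text
grip fit [ 0.622  -0.0737] yaw 1.9841372009458276 rms 0.816104974113343 [305 198  28  24 602] line rel edge mm -22.822761456771314 ang err 0.08764689906280293
back corners [[0.5353, -0.0267], [0.5388, -0.1266]]
```

Call:
arm_command --pt "0 0.2 0 0 40" --pt "0 0.3 0 0 40" --pt "0 0.3 1 0 40" --pt "0 0.3 2 0 40" --pt "-0.4 -0.8 2 0 40" --pt "-0.76 -1.8 2 0 40" --pt "-0.76 -2.57 2 0 40" --pt "-0.76 -2.57 2 0 40" --pt "-0.76 -2.57 1 0 40" --pt "-0.76 -2.57 0.2 0 40" --pt "-0.76 -2.57 0 0 40" --pt "-0.76 -2.57 0 0 40" --pt "-0.6 -2.57 0 0 40" --pt "-0.45 -2.57 0 0 40" --pt "-0.35 -2.57 0 0 40" --pt "-0.25 -2.57 0 0 40" --pt "-0.15 -2.57 0 0 40" --pt "-0.05 -2.57 0 0 40" --pt "0.05 -2.57 0 0 40" --pt "0.05 -2.57 0 0 40"

```text
clock: 16.2
ee_pos: [0.5335, -0.077, 0.1751]
eef_rot: [-180.0, 0.0, -178.1]
wrist_force: [0.8, 0.3, -0.2]
width: 0.466
gripper_force: 0.0
```

Run:
```python
from m import *
d=get_image('top'); grip(d)
```

```text
grip fit [ 0.6292 -0.0728] yaw 2.5023481129692664 rms 1.2079804373673213 [305 195  28  23 580] line rel edge mm -15.649282548711456 ang err 0.6058578110862417
back corners [[0.5421, -0.0266], [0.5464, -0.1265]]
```

Call:
arm_command --pt "0.1 0 0 0 40" --pt "0.2 0 0 0 40" --pt "0.3 0 0 0 40" --pt "0.4 0 0 0 40" --pt "0.45 0 0 0 40" --pt "0.45 0 0 0 40"

```text
clock: 16.85
ee_pos: [0.5469, -0.077, 0.1751]
eef_rot: [-180.0, -0.0, -178.1]
wrist_force: [-0.3, 1.1, 0.8]
width: 0.468
gripper_force: 0.0
```

Run:
```python
from m import *
d=get_image('top'); grip(d)
```

```text
grip fit [ 0.6425 -0.072 ] yaw 1.6149986385962218 rms 0.7236882316391182 [305 188  27  24 603] line rel edge mm -2.2661147794281464 ang err -0.28149166328680286
back corners [[0.5561, -0.0244], [0.559, -0.1244]]
```

Call:
arm_command --pt "-0.3 0 0 0 40" --pt "-0.8 0 0 0 40" --pt "-1 0 1 0 40" --pt "-1.2 0 2 0 40" --pt "-1.6 0.5 3.5 0 40" --pt "-2 1.5 5 0 40" --pt "-2 2.5 6 0 40" --pt "-2 4 6.5 0 40" --pt "-2 5.5 6.5 0 40" --pt "-2 7 6.5 0 40" --pt "-2 8 6.5 0 40" --pt "-2 8 6.5 0 40" --pt "-2 8 6.5 0 40"

```text
clock: 18.2
ee_pos: [0.4862, 0.163, 0.37]
eef_rot: [-180.0, -0.0, -178.1]
wrist_force: [0.0, -0.4, -0.8]
width: 0.469
gripper_force: 0.0
```

Run:
```python
from m import *
d=get_image('top'); q=grip(d); report(tuple(q))
for l in ['scraper_tip','bin_lip','hook']: print(l,[np.round(x['centre'],3) for x in landmark_of('top',l)])
cv2.imwrite('pics/t3.png',cv2.resize(d['img'][170:340,190:390],None,fx=3,fy=3)[:,:,::-1])
```

```text
grip fit [ 0.6425 -0.0721] yaw 1.2307568349146913 rms 0.9016704410929315 [305 188  27  24 594] line rel edge mm -2.2370961444348354 ang err -0.6657334669683335
back corners [[0.5565, -0.0239], [0.5586, -0.1239]]
scraper [ 0.6439 -0.0738] yaw 1.2182199477653768 rms mm 0.9298807258839445 line rel edge mm -0.9914961076499138 angle err -0.6775782044764677 [ 295  212   49   38 1634]
corners [[0.6432142633235874, -0.04384704822340163], [0.6027980983132446, -0.024701981209792716], [0.5578082677281171, -0.025658696869781235], [0.5599343024752909, -0.12563609568709913], [0.6049241330604185, -0.1246793800271106], [0.6444898841243712, -0.1038334852791234]]
scraper_tip [array([ 0.688, -0.073,  0.175]), array([ 0.845, -0.239,  0.001]), array([0.877, 0.088, 0.003]), array([ 0.606, -0.32 ,  0.176]), array([0.536, 0.37 , 0.178])]
bin_lip [array([0.664, 0.023, 0.126]), array([ 0.555, -0.077,  0.185])]
hook [array([ 0.563, -0.187,  0.173]), array([ 0.554, -0.074,  0.178]), array([ 0.642, -0.076,  0.176])]
```

View pics/t3.png

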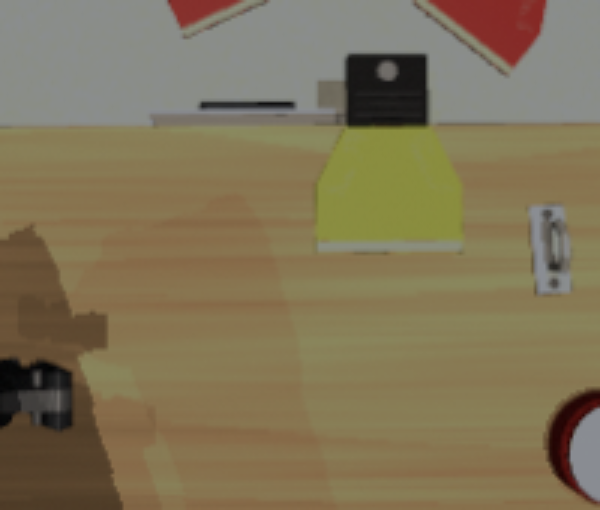

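The crop shows the black grip, from (346,55) to (428,126), sticking out square past the edge at row 126. The whole yellow blade lies on the wood, and the hook, tin and bin have not moved.

```bash
python3 -c "
from plant import *
print(workorder.close_job())"
```

```text
the job is handed in; nothing more can be done
None
```

The job is handed in: by my last camera measurement, the scraper's grip sticks straight out, with the line 1–2 mm behind the shelf's front edge and under 1° off square. The whole blade is on the wood, nothing else appears to have moved, and the judge's result was not shown.

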